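# Pop the specimen case open and fetch the swab tube

## Robot

A 7-joint arm with a two-finger parallel gripper is mounted at the origin on a cart in front of the work surface, level with it; the furniture and walls round the work are solid. World frame = base frame: x ahead of the robot, y to its left, z up, the work surface at z = 0. Lengths are in m, angles in rad, forces in N, time in s.
With the tool pointing down it reaches from about 0.4 to 0.85 m from the base axis. Payload 10.4 kg.
Tool frame: the origin (TCP) lies at the very end of the fingers, on their centre line; the grasp point (between the pads) lies 19 mm behind it; y points along the fingers, x is the direction in which the jaws open and shut, and the axes are right-handed (so a half turn about y gives the same grasp; the last joint's range is limited). The gripper opens to 87 mm and grips with 3 to 60 N. Pads are 19 mm wide; open, the fingers measure 117 mm over their backs; the gripper's body (75 mm by 190 mm) begins 51 mm behind the grasp point.
Start: joints at [-1.282, 0.332, -0.065, 1.46, 0.022, 1.35, -0.088], TCP at [0.192, 0.595, 0.223] pointing down, gripper open.
Joint ranges: [-2.6, 2.6], [-0.5, 2.12], [-1.47, 1.34], [0.16, 2.42], [-1.27, 4.41], [0.06, 2.06], [-2.6, 2.6]. Speed limits (rad/s): [2.22, 2.22, 2.79, 2.79, 3.14, 3.14, 3.14].

## Interface

Orientations are given as a unit quaternion [x, y, z, w].
In Python, from bench import readout, vision, r gives the robot as it stands.
- The arm moves only by the tool arm_command, never from a script. Its argument "targets" is a list that holds one entry, the list of rows, each a list of 6 numbers: the shift along the tool's x, y, z in m, then the turn, a rotation vector about the tool's x, y, z in degrees. A call has 1 to 12 rows; each row shifts and turns the commanded pose from where the row before left it, along the tool's axes as they then stand; what a row does not reach is not made up. A row lasts 1/12 s, in which the tool goes at most 41.7 mm and 7.16 degrees, less where a joint would pass 70% of its speed; a pose out of reach is approached as far as the arm can. A call is refused whole if a number of a shift passes 0.0417 or a number of a turn 7.16, either way. A call with a gripper value outside its range is refused whole. "hand" is the opening, from 0 (shut) to 1 (fully open), set as the call begins (left out, the last holds). The fingers move at their own pace and stop on an object; "grip_force" is the grip in N (left out, the last holds). Time passes only in rows, so rows that do not move let the fingers close. It gives the time, the measured TCP pose, the force and the opening at its end, in the units of the state.
- readout.read_state(): the state, without advancing time (a new reading comes with each control period).
- vision.camera(name): name is "scene" or "top"; returns a dict with "pixels" (480x640x3 uint8, blue, green, red), "fovy" (degrees; the focal length in pixels is half the picture's height over the tangent of half this angle, whatever the lens; pixels are square), "cx", "cy" (the principal point, pixels), "R" (3x3) and "t" (3): a world point X has camera coordinates R X + t. Camera axes: x right, y down, z forward; pixel columns grow to the right and rows downward; lengths in m; the calibration is good to about 2 mm. A picture is of the moment at which its call begins. There is no depth.
- r.close_job(): hands the job in, once; it reports no verdict.
The state is a dict: "time": time; "joint_positions": joint angles; "joint_vel": joint speeds; "joint_torque": joint torques, N m; "ee_pos": TCP position; "eef_rot": TCP orientation; "ft_force": force on the tool from outside, world axes, zero at the start; "torque": the same for the moment, N m; "width": finger opening in m.
Only numpy, scipy, OpenCV 4.12 (cv2) and the standard library are available. Lean on these libraries where they do the work, as an engineer would, in place of code of your own. Each camera call takes 0.05 s, during which the arm holds its last target.

## Task

One of the two clear-lidded specimen cases holds a capped swab tube; press that case's release button so that its lid springs fully open to its stop. Then take the swab tube out and lay it down flat inside the steel tray without dropping it. Leave the lid open and the empty case shut, and leave the marker, the tape roll and the beaker where they are.

Things in the scene. Friction and masses are not known exactly. Their poses are not given: they have to be found in the camera images.
- case_a: Holds the swab tube. Fixed white specimen case, box 140 (x) x 200 (y) mm, clear lid, 75 mm high shut. Origin: centre of the box's underside; x from front to hinge (back), y along its length, z up. Base 30 mm high, 5 mm floor and walls. A nose in front, 56 mm wide, 36 high, to x = -126 mm, carries the release button at x = -107 mm.
- case_b: The empty case, else the same. Fixed white specimen case, box 140 (x) x 200 (y) mm, clear lid, 75 mm high shut. Origin: centre of the box's underside; x from front to hinge (back), y along its length, z up. Base 30 mm high, 5 mm floor and walls. A nose in front, 56 mm wide, 36 high, to x = -126 mm, carries the release button at x = -107 mm.
- button_a (a point): case_a: release button: centre of the top face of its round grey button, 26 mm across, 52 mm above the bench when up. Press straight down with closed fingers; the lid's front is 37 mm behind its centre. The opening lid may lightly touch the hand and finishes opening by itself once the hand has gone up and away.
- release_a (a joint): case_a: travel of that button downward in m: 0 up, 0.006 fully pressed. Spring: 1.8 N to start, 4.5 N fully down; the lid is let go at about 0.004. It springs back by itself.
- lid_a (a joint): case_a: angle of its lid in rad: 0 shut, 1.75 at its open stop. Held shut by a steel hook that the button draws back; its hinge (x = 70, z = 31 mm in the case's frame) springs it open in about 1 s. At the stop it stands upright leaning 10 degrees back, wholly behind x = 70 mm.
- button_b (a point): case_b: release button: centre of the top face of its round grey button, 26 mm across, 52 mm above the bench when up. Press straight down with closed fingers; the lid's front is 37 mm behind its centre. The opening lid may lightly touch the hand and finishes opening by itself once the hand has gone up and away. Not to be pressed.
- lid_b (a joint): case_b: angle of its lid in rad: 0 shut, 1.75 at its open stop. Held shut by a steel hook that the button draws back; its hinge (x = 70, z = 31 mm in the case's frame) springs it open in about 1 s. At the stop it stands upright leaning 10 degrees back, wholly behind x = 70 mm.
- swab_tube_a: white capped swab tube, 155 mm long, 16 mm thick at the cap, 14.4 mm along the body, about 20 g, lying along the y of case_a on two grey saddles (at y = +45 and -50 mm, 8 mm thick, 34 mm wide in x, posts up to 43 mm high). Origin: centre of its closed lower end; its z axis runs along the tube to the cap.
- tube_mid (a point): middle of the tube on its axis, 77.5 mm from either end; z along the tube. Best gripped here: 14.4 mm thick, axis 38 mm above the bench in the case. It lies up to 6 mm off the case's centre along y, in its middle in x. Room between the saddles (y -45 to +40 mm) down to the 5 mm floor and 57 mm to each side of it in x.
- tray_b: flat stainless instrument tray, 268 (its x) x 173 (its y) x 20 mm, fixed. Origin: centre of its underside, 1 mm above the bench; z up. Inner floor 244 x 148 mm, 2 mm above the bench; rim 21 mm. Its long side runs roughly left to right before the robot. A tube on its floor has its axis about 10 mm above the bench.
- marker_b: white marker pen with a red cap, 135 mm long, lying on the bench; bystander. Origin: its underside's centre.
- tape_roll: roll of tan tape, 100 mm across, 25 mm high, lying flat; bystander. Origin: its underside's centre.
- beaker_a: clear plastic beaker, 73 x 77 x 94 mm high; bystander. Origin: its underside's centre.

How it is judged:
By the outcome, as a careful person would: the job done as asked, in the order asked, and still so for the second after the job is handed in, with the robot touching nothing.
It also fails if it takes over 56 s, if anything falls off the work surface, if the arm or the gripper's body presses on something with over 40 N, if the wrist force passes 120 N, or if a joint passes its speed limit or range.

## Working session

There is one attempt and no reset: what is moved stays moved. The work goes in short steps, Python scripts to look and compute and a tool call to move; the robot and the scene stay as the last step left them, time stands still between calls to the robot, and variables do not carry over. Pictures are saved under pics/ and viewed, and the job is handed in when it is done.

Besides the shell and the picture viewer there is one more tool, called after ">>>" as name(argument=value, ...), one argument or row to a line, values as JSON. arm_command: Moves the arm, as the interface text tells. Its arguments: {"type":"object","properties":{"targets":{"type":"array","items":{"type":"array","items":{"type":"array","items":{"type":"number"}}}},"hand":{"type":"number"},"grip_force":{"type":"number"}},"required":["targets"]}

```bash
ls; mkdir -p pics; python3 - <<'E'
from bench import readout, vision, r
import cv2,numpy as np
s=readout.read_state();print({k:np.round(v,4) for k,v in s.items()})
for n in("scene","top"):
    c=vision.camera(n);cv2.imwrite(f"pics/{n}0.png",c["pixels"]);print(n,c["fovy"],c["cx"],c["cy"],np.round(c["R"],4).tolist(),np.round(c["t"],4))
E
```

```text
pics
{'time': np.float64(0.0), 'joint_positions': array([-1.2816,  0.3329, -0.0647,  1.4609,  0.0217,  1.3499, -0.0885]), 'joint_vel': array([ 0.0006, -0.0014,  0.0004, -0.0019,  0.0011,  0.001 , -0.0008]), 'joint_torque': array([-7.00000e-04, -6.23270e+01,  2.42000e-02, -3.89874e+01,
       -6.13000e-02,  4.01000e-02,  2.00000e-04]), 'ee_pos': array([0.1916, 0.5945, 0.2218]), 'eef_rot': array([ 0.5719,  0.4159, -0.4167, -0.5712]), 'ft_force': array([ 0.0056, -0.2538,  0.1271]), 'torque': array([0.0798, 0.0301, 0.0341]), 'width': np.float64(0.0871)}
scene 51.16356265330535 324.06546729269746 236.5031402119133 [[0.8866, -0.4624, 0.0121], [-0.2876, -0.5715, -0.7686], [0.3623, 0.6779, -0.6396]] [-0.5214  0.201   1.0725]
top 50.46737169866768 326.5234952290324 239.980355683141 [[0.0162, -0.9999, -0.001], [-0.9883, -0.0159, -0.1516], [0.1515, 0.0034, -0.9884]] [-0.0098  0.5654  1.0707]
```

View pics/scene0.png

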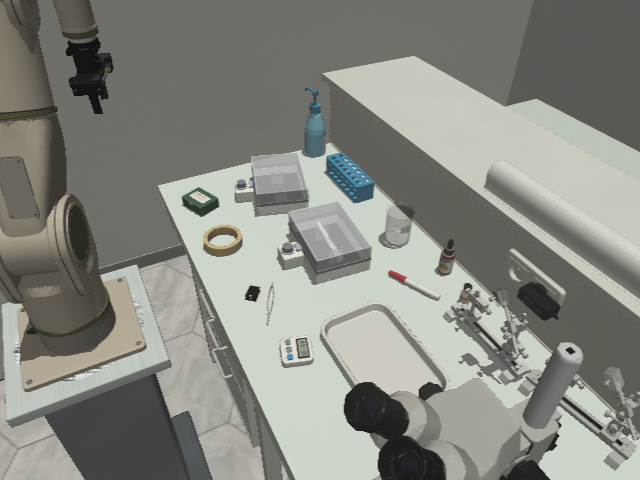

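View pics/top0.png

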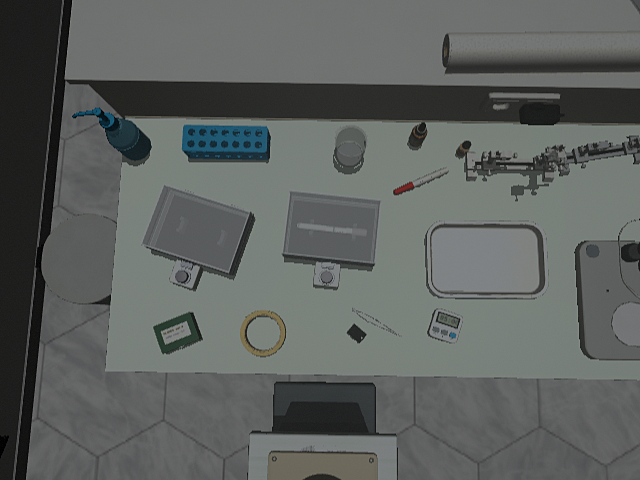

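The tube is in the middle case (top view: tube at about (332,229), button (327,269)). The left case is empty, and the tray is at about (487,260). I'll zoom in to measure.

```bash
cat > h.py <<'E'
import numpy as np,cv2
from bench import readout,vision,r
def cam(n):
    c=vision.camera(n);c["f"]=240/np.tan(np.radians(c["fovy"])/2);c["R"]=np.array(c["R"]);c["t"]=np.array(c["t"]);return c
def ray(c,u,v):
    d=c["R"].T@np.array([(u-c["cx"])/c["f"],(v-c["cy"])/c["f"],1]);return -c["R"].T@c["t"],d
def plane(c,u,v,z):
    o,d=ray(c,u,v);return o+d*(z-o[2])/d[2]
def proj(c,X):
    p=c["R"]@np.array(X)+c["t"];return c["f"]*p[:2]/p[2]+[c["cx"],c["cy"]]
def tri(c1,p1,c2,p2):
    o1,d1=ray(c1,*p1);o2,d2=ray(c2,*p2)
    s=np.linalg.lstsq(np.c_[d1,-d2],o2-o1,rcond=None)[0]
    a=o1+s[0]*d1;b=o2+s[1]*d2;return (a+b)/2,np.linalg.norm(a-b)
def crop(c,x,y,w,h,k,name):
    cv2.imwrite("pics/"+name,cv2.resize(c["pixels"][y:y+h,x:x+w],None,fx=k,fy=k,interpolation=cv2.INTER_CUBIC))
E
python3 - <<'E'
from h import *
c=cam("top");crop(c,270,180,130,120,6,"t1.png")
crop(c,410,210,150,100,5,"t2.png")
c=cam("scene");crop(c,265,190,120,100,6,"s1.png")
E
```

```text
(no output)
```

View pics/t1.png

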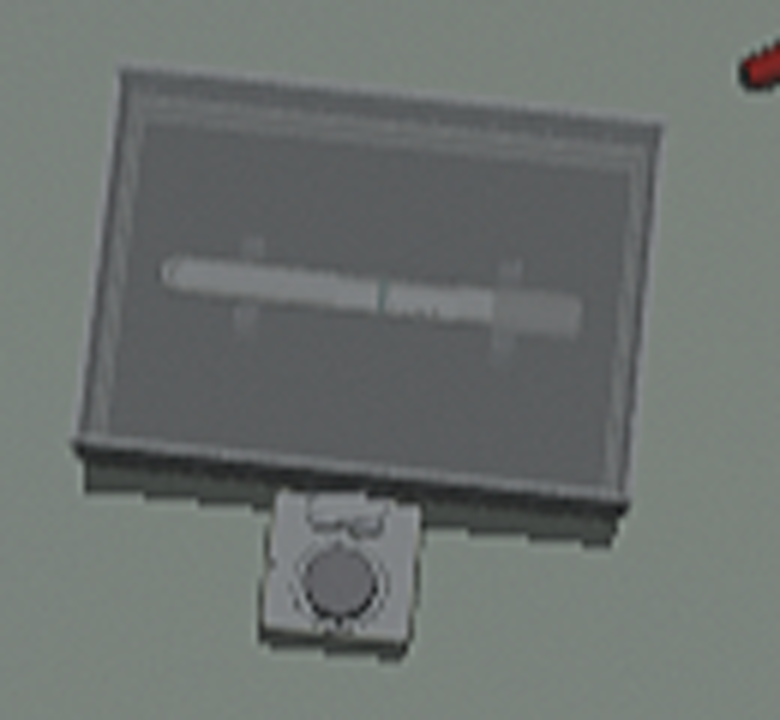

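View pics/s1.png

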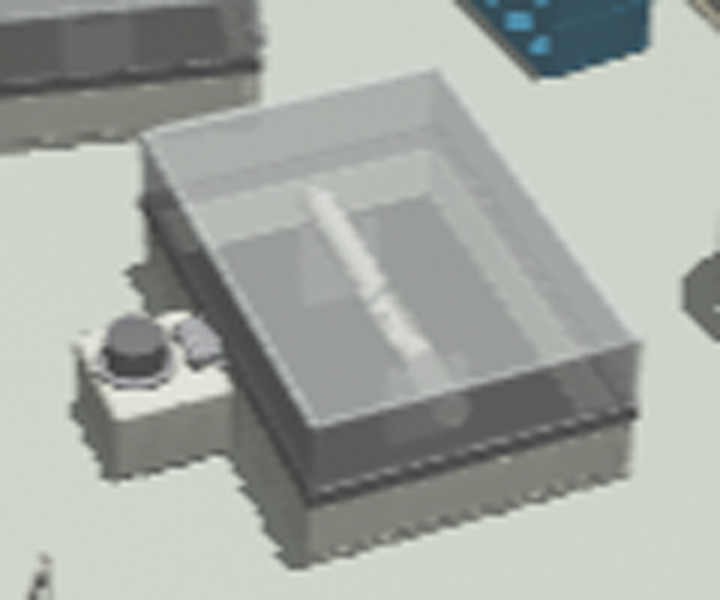

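View pics/t2.png

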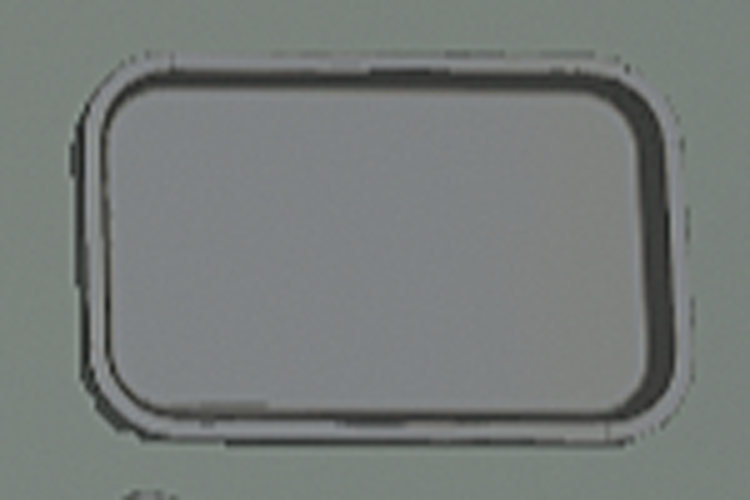

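```bash
python3 - <<'E'
from h import *
T=cam("top");S=cam("scene")
q=lambda x,y,k,ox,oy:((x+.5)/k-.5+ox,(y+.5)/k-.5+oy)
t=lambda x,y:q(x,y,6,270,180); s=lambda x,y:q(x,y,6,265,190); tt=lambda x,y:q(x,y,5,410,210)
np.set_printoptions(precision=4,suppress=True)
print("button plane",plane(T,*t(340,580),.052),"tri",tri(T,t(340,580),S,s(137,328)), plane(S,*s(137,328),.052))
a=plane(T,*t(165,272),.038);b=plane(T,*t(580,314),.038);print("tube",a,b,np.linalg.norm(a-b),(a+b)/2)
a2=plane(S,*s(315,190),.038);b2=plane(S,*s(455,412),.038);print(a2,b2,np.linalg.norm(a2-b2),(a2+b2)/2)
L=[plane(T,*t(*p),.075) for p in((120,70),(663,125),(628,505),(78,447))]
print("lid",L,[np.linalg.norm(L[i]-L[i-1]) for i in range(4)],np.mean(L,0))
# tray floor and rim
R=[plane(T,*tt(*p),.021) for p in((85,245),(683,245),(380,55),(380,437))];print("tray rim L R back front",*R)
F=[plane(T,*tt(*p),.002) for p in((108,245),(645,245),(380,88),(380,410))];print("floor",*F)
print("tray scene",[proj(S,p) for p in F])
# tray tilt: bottom rim
print(plane(T,*tt(170,437),.021),plane(T,*tt(610,437),.021),plane(T,*tt(170,58),.021),plane(T,*tt(610,58),.021))
# other clear ones
print("button b",plane(T,183,276,.052))
from scipy.spatial.transform import Rotation as Ro
print(Ro.from_quat(readout.read_state()["eef_rot"]).as_matrix())
for p,n in(((358,240-93),"beaker"),((263,333),"tape"),((395,190),"mk")):print(n,plane(T,*p,0.02))
# microscope extents
print("micro",plane(T,578,270,0.0),plane(T,620,255,.15))
E
```

```text
button plane [ 0.4853 -0.0014  0.052 ] tri (array([ 0.4857, -0.0016,  0.0565]), np.float64(0.0015317967763238977)) [0.4885 0.003  0.052 ]
tube [0.5988 0.0649 0.038 ] [ 0.5856 -0.0878  0.038 ] 0.15328595323022032 [ 0.5922 -0.0115  0.038 ]
[0.6021 0.0675 0.038 ] [ 0.5869 -0.086   0.038 ] 0.1542324117022861 [ 0.5945 -0.0093  0.038 ]
lid [array([0.6655, 0.0806, 0.075 ]), array([ 0.6484, -0.1145,  0.075 ]), array([ 0.5115, -0.1022,  0.075 ]), array([0.5289, 0.0917, 0.075 ])] [np.float64(0.13708744547425336), np.float64(0.19578433071877116), np.float64(0.1374857995374136), np.float64(0.19464850106323855)] [ 0.5886 -0.0111  0.075 ]
tray rim L R back front [ 0.5306 -0.2232  0.021 ] [ 0.5349 -0.4884  0.021 ] [ 0.6185 -0.3567  0.021 ] [ 0.448  -0.3514  0.021 ]
floor [ 0.5331 -0.2373  0.002 ] [ 0.5369 -0.4794  0.002 ] [ 0.607  -0.3622  0.002 ] [ 0.4608 -0.3576  0.002 ]
tray scene [array([351.7732, 319.0822]), array([418.0738, 406.5088]), array([412.4298, 347.6783]), array([350.5535, 373.1031])]
[ 0.4465 -0.2593  0.021 ] [ 0.4496 -0.4522  0.021 ] [ 0.6157 -0.2625  0.021 ] [ 0.6188 -0.4598  0.021 ]
button b [0.4809 0.3061 0.052 ]
[[ 0.3068 -0.0002 -0.9518]
 [ 0.9518 -0.0004  0.3068]
 [-0.0005 -1.      0.    ]]
beaker [ 0.7862 -0.0694  0.02  ]
tape [0.3624 0.1341 0.02  ]
mk [ 0.6861 -0.1539  0.02  ]
micro [ 0.5128 -0.5677  0.    ] [ 0.5285 -0.578   0.15  ]
```

```bash
python3 - <<'E'
from h import *
c=cam("scene");crop(c,30,0,110,120,5,"s2.png")
E
```

```text
(no output)
```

View pics/s2.png

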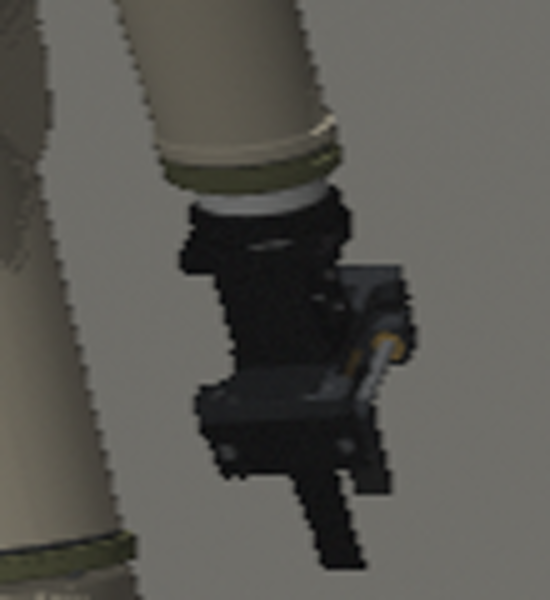

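The gripper body's long side runs along the jaws. I'll press with the jaws across the case so the body stays narrow towards the lid. Moving towards the button now.

>>> arm_command(
  targets=[
    [[-0.01, 0, -0.01, 0, 0, 0], [-0.0217, 0, -0.021, 0, 0, 0], [-0.0217, 0, -0.021, 0, 0, 0], [-0.0217, 0, -0.021, 0, 0, 0], [-0.0217, 0, -0.021, 0, 0, 0], [-0.0217, 0, -0.021, 0, 0, 0], [-0.0217, 0, -0.021, 0, 0, 0], [-0.0217, 0, -0.021, 0, 0, 0], [-0.0217, 0, -0.021, 0, 0, 0], [-0.0217, 0, -0.021, 0, 0, 0], [-0.0217, 0, -0.021, 0, 0, 0], [-0.0217, 0, -0.021, 0, 0, 0]],
  ],
  hand=0,
  grip_force=10,
)

```text
time: 1.35
ee_pos: [0.3452, 0.2828, 0.2227]
eef_rot: [-0.571, -0.416, 0.416, 0.572]
ft_force: [0.3, 1.1, 0.0]
width: 0.0148
```

```bash
cat >> h.py <<'E'
from scipy.spatial.transform import Rotation as Ro
np.set_printoptions(precision=4,suppress=True)
def pose(yaw,tilt=0):
    """tool x at azimuth yaw(deg), tool y down; tilt: about horizontal axis 90deg left of x, top leaning toward -x"""
    y=np.radians(yaw);x=np.array([np.cos(y),np.sin(y),0]);d=np.array([0,0,-1.]);z=np.cross(x,d)
    M=np.c_[x,d,z]
    left=np.array([-np.sin(y),np.cos(y),0])
    return Ro.from_rotvec(-left*np.radians(tilt))*Ro.from_matrix(M)
def go(pos,ori):
    s=readout.read_state();R0=Ro.from_quat(s["eef_rot"])
    sh=R0.inv().apply(np.array(pos)-s["ee_pos"]);rv=(R0.inv()*ori).as_rotvec(degrees=True)
    n=max(np.abs(sh).max()/.03,np.abs(rv).max()/6)
    print("t",s["time"],"pos",s["ee_pos"],"f",s["ft_force"],"w",s["width"],"j",np.round(s["joint_positions"],2))
    print("shift",sh,"turn",rv,"rows",n, "shift in target frame",ori.inv().apply(np.array(pos)-s["ee_pos"]))
E
python3 - <<'E'
from h import *
go([.486,-.0015,.2],pose(85))
E
```

```text
t 1.35 pos [0.3452 0.2828 0.2227] f [0.2536 1.1165 0.0379] w 0.014760082544672957 j [-0.95 -0.07  0.15  1.91  0.01  1.3   0.46]
shift [-0.2275  0.0226 -0.2212] turn [  0.0042 -12.8623   0.0344] rows 7.582463606204126 shift in target frame [-0.271   0.0227 -0.165 ]
```

>>> arm_command(
  targets=[
    [[0, 0, 0, 0, -6.43, 0], [0, 0, 0, 0, -6.43, 0], [-0.0271, 0.0023, -0.0165, 0, 0, 0], [-0.0271, 0.0023, -0.0165, 0, 0, 0], [-0.0271, 0.0023, -0.0165, 0, 0, 0], [-0.0271, 0.0023, -0.0165, 0, 0, 0], [-0.0271, 0.0023, -0.0165, 0, 0, 0], [-0.0271, 0.0023, -0.0165, 0, 0, 0], [-0.0271, 0.0023, -0.0165, 0, 0, 0], [-0.0271, 0.0023, -0.0165, 0, 0, 0], [-0.0271, 0.0023, -0.0165, 0, 0, 0], [-0.0271, 0.0023, -0.0165, 0, 0, 0]],
  ],
)

```text
time: 2.35
ee_pos: [0.486, -0.0016, 0.1997]
eef_rot: [0.521, 0.478, -0.477, -0.521]
ft_force: [1.0, 0.0, -0.3]
width: 0.0008
```

```bash
python3 - <<'E'
from h import *
go([.486,-.0015,.075],pose(85))
c=cam("scene");crop(c,230,100,160,160,4,"s3.png")
E
```

```text
t 2.35 pos [ 0.486  -0.0016  0.1997] f [ 0.9998  0.0083 -0.2898] w 0.0008491091671331713 j [-0.64  0.02  0.56  1.88 -0.01  1.25  1.41]
shift [0.0001 0.1247 0.0001] turn [0.0397 0.0019 0.0274] rows 4.156963245774089 shift in target frame [0.0001 0.1247 0.    ]
```

View pics/s3.png

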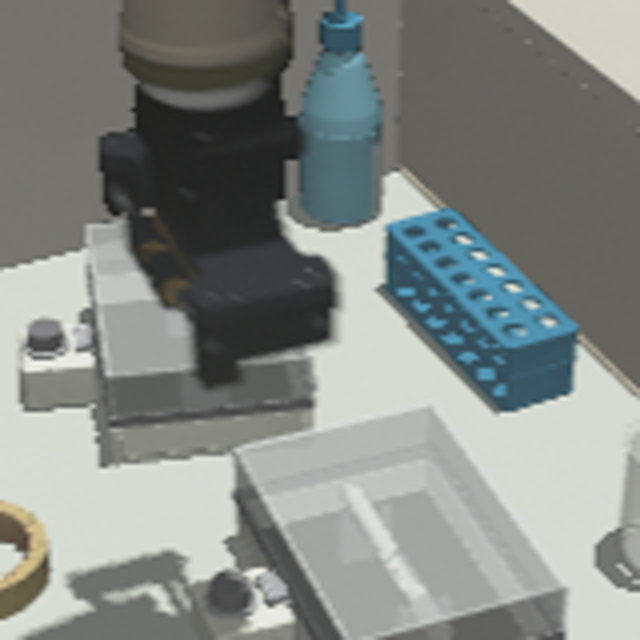

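>>> arm_command(
  targets=[
    [[0, 0.02, 0, 0, 0, 0], [0, 0.025, 0, 0, 0, 0], [0, 0.025, 0, 0, 0, 0], [0, 0.025, 0, 0, 0, 0], [0, 0.025, 0, 0, 0, 0], [0, 0.01, 0, 0, 0, 0], [0, 0, 0, 0, 0, 0]],
  ],
)

```text
time: 2.98
ee_pos: [0.484, -0.0003, 0.0677]
eef_rot: [-0.521, -0.476, 0.479, 0.522]
ft_force: [-0.2, 0.2, -0.8]
width: 0.0004
```

```bash
python3 - <<'E'
from h import *
go([.486,-.0015,.046],pose(85))
c=cam("scene");crop(c,240,150,150,150,4,"s4.png")
c=cam("top");crop(c,270,180,130,120,5,"t4.png")
E
```

```text
t 2.9833 pos [ 0.484  -0.0003  0.0677] f [-0.197   0.1711 -0.7539] w 0.0004106018556689489 j [-0.61  0.19  0.56  2.02 -0.12  0.96  1.5 ]
shift [-0.001   0.0217 -0.0021] turn [-0.2065 -0.0032 -0.0801] rows 0.7244855590879717 shift in target frame [-0.001   0.0217 -0.0021]
```

View pics/s4.png

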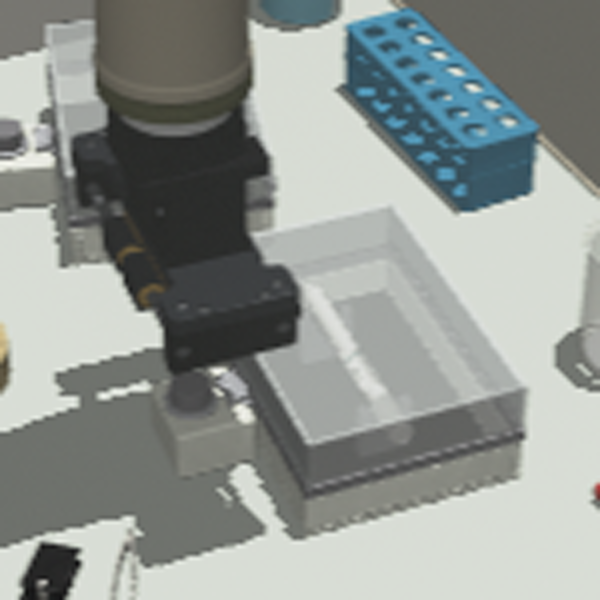

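View pics/t4.png

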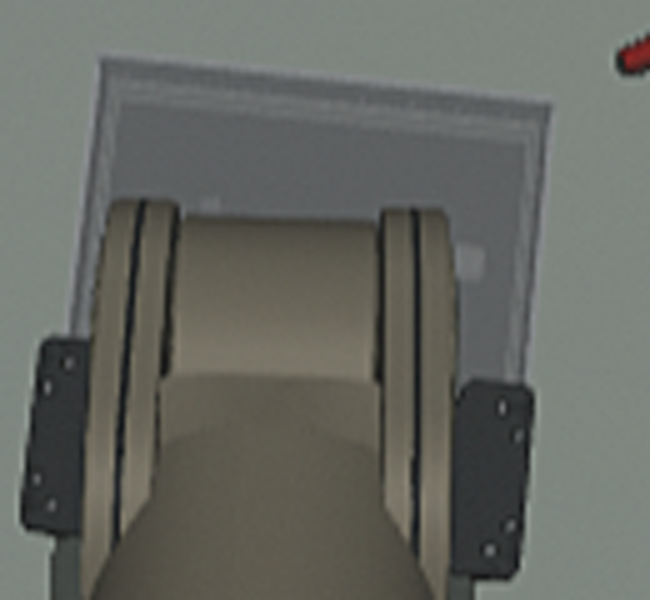

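>>> arm_command(
  targets=[
    [[-0.001, 0.007, -0.002, 0, 0, 0], [0, 0.006, 0, 0, 0, 0], [0, 0.003, 0, 0, 0, 0], [0, 0.002, 0, 0, 0, 0], [0, 0.002, 0, 0, 0, 0]],
  ],
)

```text
time: 3.5
ee_pos: [0.4876, -0.0012, 0.0497]
eef_rot: [-0.521, -0.478, 0.478, 0.521]
ft_force: [-1.3, 0.5, 3.8]
width: 0.0003
```

```bash
python3 - <<'E'
from h import *
T=cam("top");print(plane(T,325.6,271,.14))
go([.486,-.0015,.046],pose(85))
E
```

```text
[ 0.4886 -0.0002  0.14  ]
t 3.55 pos [ 0.4876 -0.0012  0.0494] f [-0.1525  0.616   2.0656] w 0.0006846472298533764 j [-0.59  0.23  0.56  2.03 -0.15  0.92  1.53]
shift [-0.0004  0.0034  0.0015] turn [ 0.0114 -0.0038  0.0123] rows 0.11381008445680361 shift in target frame [-0.0004  0.0034  0.0015]
```

Contact made (about 2–4 N). Pressing further.

>>> arm_command(
  targets=[
    [[0, 0.0015, 0, 0, 0, 0], [0, 0.001, 0, 0, 0, 0], [0, 0.001, 0, 0, 0, 0]],
  ],
)

```text
time: 3.8
ee_pos: [0.4876, -0.0012, 0.0462]
eef_rot: [0.521, 0.478, -0.478, -0.521]
ft_force: [-4.8, 0.6, 18.2]
width: 0.0004
```

```bash
python3 - <<'E'
from h import *
go([.486,-.0015,.046],pose(85))
c=cam("scene");crop(c,240,150,150,150,4,"s5.png")
E
```

```text
t 3.8 pos [ 0.4876 -0.0012  0.0462] f [-4.7527  0.59   18.1697] w 0.0004243682148936133 j [-0.59  0.23  0.55  2.03 -0.16  0.91  1.53]
shift [-0.0004  0.0002  0.0016] turn [ 0.0201 -0.0022  0.0165] rows 0.05372636206765405 shift in target frame [-0.0004  0.0002  0.0016]
```

View pics/s5.png

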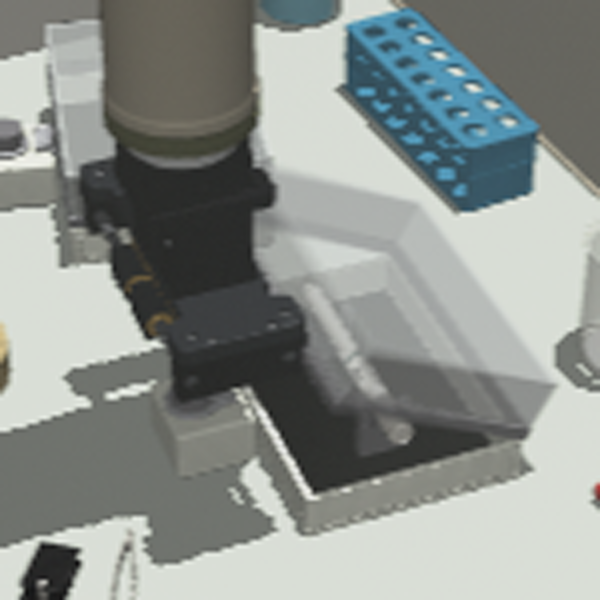

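The lid is released and opening; the button is fully down. Backing up and slightly towards the robot.

>>> arm_command(
  targets=[
    [[0, -0.006, 0, 0, 0, 0], [0, -0.015, 0, 0, 0, 0], [0, -0.025, 0, 0, 0, 0], [0, -0.03, 0, 0, 0, 0], [0, -0.03, 0, 0, 0, 0], [0, -0.03, 0, 0, 0, 0], [0, -0.03, 0, 0, 0, 0], [0, -0.03, 0, 0, 0, 0], [0, -0.02, 0, 0, 0, 0], [0, 0, 0, 0, 0, 0], [0, 0, 0, 0, 0, 0], [0, 0, 0, 0, 0, 0]],
  ],
  hand=0.4,
)

```text
time: 4.85
ee_pos: [0.4871, -0.0013, 0.2612]
eef_rot: [-0.521, -0.477, 0.478, 0.522]
ft_force: [-0.7, -0.1, -0.1]
width: 0.0347
```

```bash
python3 - <<'E'
from h import *
go([.54,-.006,.25],pose(-5,15))
c=cam("scene");crop(c,230,80,200,200,3,"s6.png")
c=cam("top");crop(c,270,150,150,150,4,"t6.png")
E
```

```text
t 4.85 pos [ 0.4871 -0.0013  0.2612] f [-0.7353 -0.1137 -0.1092] w 0.03474831799858627 j [-0.66 -0.02  0.56  1.78  0.01  1.38  1.39]
shift [-0.0001  0.0112 -0.0531] turn [-11.808   89.4357 -11.8206] rows 14.905945561227973 shift in target frame [ 0.0484  0.0246 -0.0001]
```

View pics/s6.png

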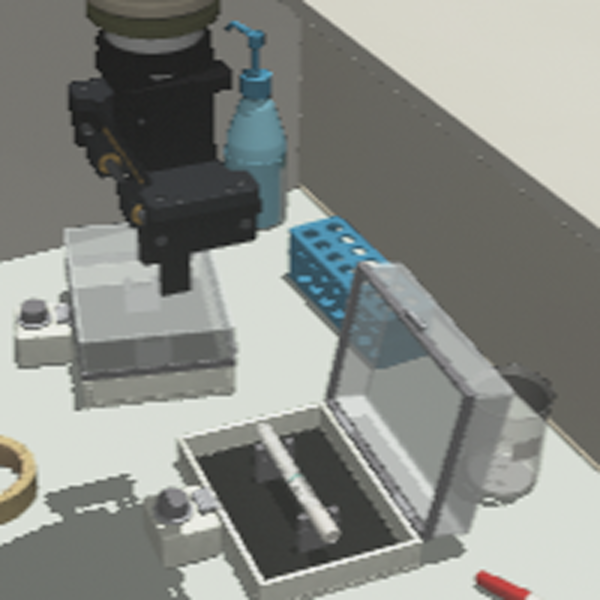

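View pics/t6.png

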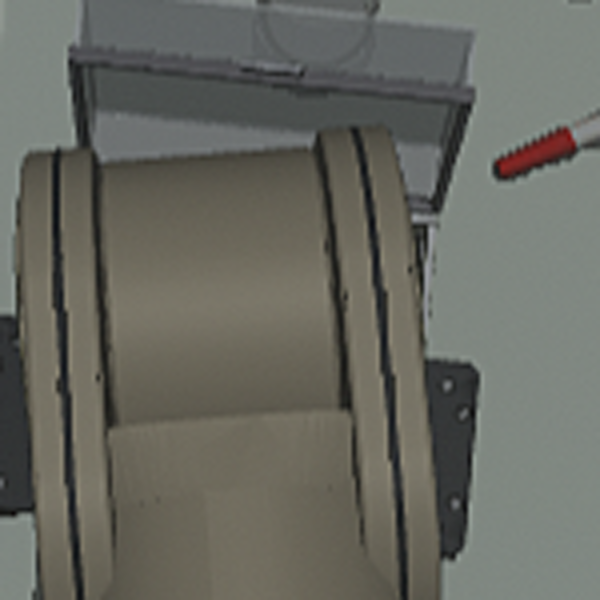

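Lid_a stands fully open, with the tube on its saddles (scene crop, tube from (265,430) to (333,537)). Turning the jaws across the tube.

>>> arm_command(
  targets=[
    [[0, 0, 0, 0, 7, 0], [0, 0, 0, 0, 7, 0], [0, 0, 0, 0, 7, 0], [0, 0, 0, 0, 7, 0], [0, 0, 0, 0, 7, 0], [0, 0, 0, 0, 7, 0], [0, 0, 0, 0, 7, 0], [0, 0, 0, 0, 7, 0], [0, 0, 0, 0, 7, 0], [0, 0, 0, 0, 7, 0], [0, 0, 0, 0, 7, 0], [0, 0, 0, 0, 7, 0]],
  ],
)

```text
time: 5.95
ee_pos: [0.487, -0.0013, 0.261]
eef_rot: [0.707, 0.003, -0.005, -0.707]
ft_force: [-0.4, 0.2, -0.3]
width: 0.0349
```

>>> arm_command(
  targets=[
    [[0, 0, 0, 0, 6, -5], [0, 0, 0, 0, 0, -5], [0, 0, 0, 0, 0, -5], [0, 0, 0, 0, 0, 0]],
  ],
)

```text
time: 6.28
ee_pos: [0.4854, -0.0011, 0.2606]
eef_rot: [0.703, 0.063, 0.118, -0.699]
ft_force: [0.8, -0.9, 0.1]
width: 0.0348
```

```bash
python3 - <<'E'
from h import *
go([.57,-.006,.2],pose(-5,15))
c=cam("scene");crop(c,280,190,110,100,6,"s7.png")
cv2.imwrite("pics/s7f.png",c["pixels"])
E
```

```text
t 6.2833 pos [ 0.4854 -0.0011  0.2606] f [ 0.8035 -0.8523  0.1124] w 0.03476036776072751 j [-0.65 -0.26  0.45  1.99  0.19  1.14 -0.34]
shift [0.0666 0.0801 0.0014] turn [-0.3961  0.4701 -0.2991] rows 2.6699766843707233 shift in target frame [0.0662 0.0804 0.0025]
```

View pics/s7.png

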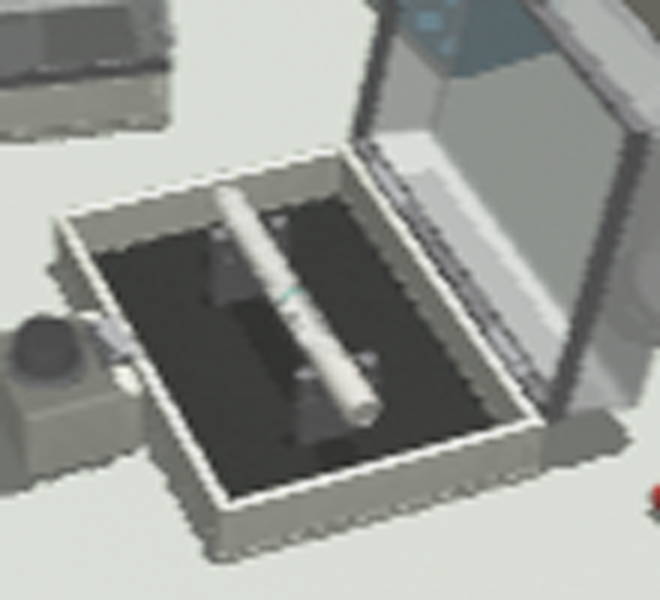

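View pics/s7f.png

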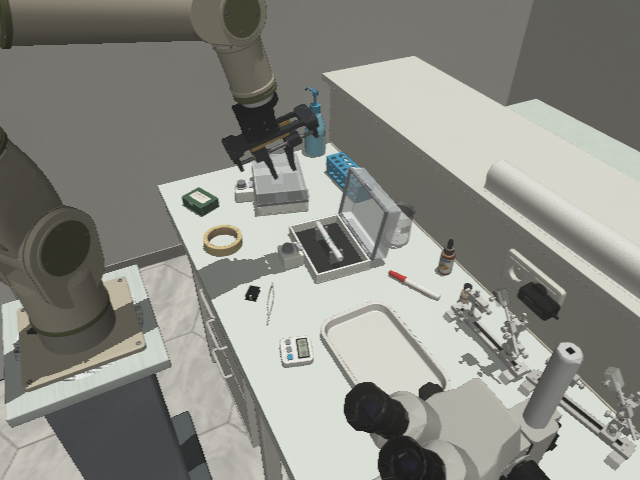

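```bash
python3 - <<'E'
from h import *
S=cam("scene");q=lambda x,y:((x+.5)/6-.5+280,(y+.5)/6-.5+190)
a=plane(S,*q(224,188),.038);b=plane(S,*q(366,412),.038);print(a,b,np.linalg.norm(a-b),(a+b)/2)
# base outer rim corners z=.030: left, front-right
for p in((60,220),(225,502),(545,420)):print(plane(S,*q(*p),.030))
print("proj of top-est mid",(proj(S,[.5922,-.0115,.038])-[280,190])*6)
c=S;crop(c,210,90,120,100,6,"s8.png")
E
```

```text
[0.6024 0.0689 0.038 ] [ 0.5873 -0.0862  0.038 ] 0.15585328256572412 [ 0.5948 -0.0086  0.038 ]
[0.5331 0.0899 0.03  ]
[ 0.5173 -0.0995  0.03  ]
[ 0.6539 -0.1153  0.03  ]
proj of top-est mid [287.0282 298.3205]
```

View pics/s8.png

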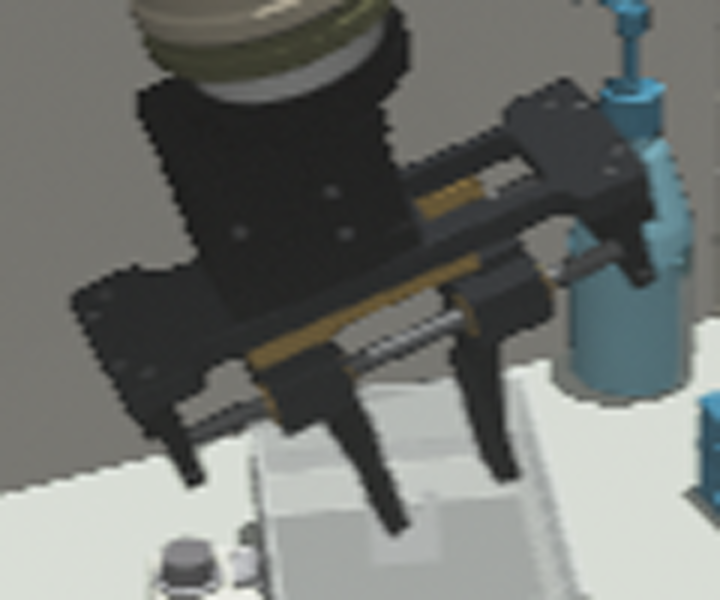

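```bash
cat >> h.py <<'E'
Rg=pose(-5.3,15); TG=np.array([.5935,-.0100,.038])+.009*Rg.as_matrix()[:,1]
E
python3 - <<'E'
from h import *
print(TG);go(TG+[0,0,.09],Rg)
E
```

```text
[ 0.5958 -0.0102  0.0293]
t 6.3833 pos [ 0.4867 -0.0012  0.2617] f [ 0.7375 -0.2093  0.1051] w 0.03494455209732522 j [-0.65 -0.25  0.45  1.98  0.19  1.15 -0.34]
shift [ 0.0705  0.1652 -0.0012] turn [-0.4657  0.7547 -0.5452] rows 5.506045356946916 shift in target frame [0.069  0.1658 0.0011]
```

>>> arm_command(
  targets=[
    [[0.01, 0.02, 0, -0.47, 0.75, -0.55], [0.01, 0.024, 0, 0, 0, 0], [0.01, 0.024, 0, 0, 0, 0], [0.01, 0.024, 0, 0, 0, 0], [0.01, 0.024, 0, 0, 0, 0], [0.01, 0.024, 0, 0, 0, 0], [0.009, 0.024, 0.001, 0, 0, 0], [0, 0, 0, 0, 0, 0], [0, 0, 0, 0, 0, 0]],
  ],
)

```text
time: 7.13
ee_pos: [0.5962, -0.0111, 0.1196]
eef_rot: [0.706, 0.059, 0.124, -0.695]
ft_force: [-1.0, -0.3, 0.0]
width: 0.0345
```

```bash
python3 - <<'E'
from h import *
go(TG+[0,0,.03],Rg);go(TG,Rg)
c=cam("scene");crop(c,240,120,170,160,4,"s9.png")
E
```

```text
t 7.1333 pos [ 0.5962 -0.0111  0.1196] f [-0.9678 -0.2897  0.0215] w 0.034479595049582624 j [-0.61  0.18  0.58  1.94 -0.08  0.8  -0.1 ]
shift [-0.0159  0.0582  0.0011] turn [ 0.2513 -0.0222 -0.1276] rows 1.9398634972166617 shift in target frame [-0.0161  0.0582  0.0008]
t 7.1333 pos [ 0.5962 -0.0111  0.1196] f [-0.9678 -0.2897  0.0215] w 0.034479595049582624 j [-0.61  0.18  0.58  1.94 -0.08  0.8  -0.1 ]
shift [-0.0236  0.0872  0.0012] turn [ 0.2513 -0.0222 -0.1276] rows 2.9063541182318855 shift in target frame [-0.0238  0.0871  0.0008]
```

View pics/s9.png

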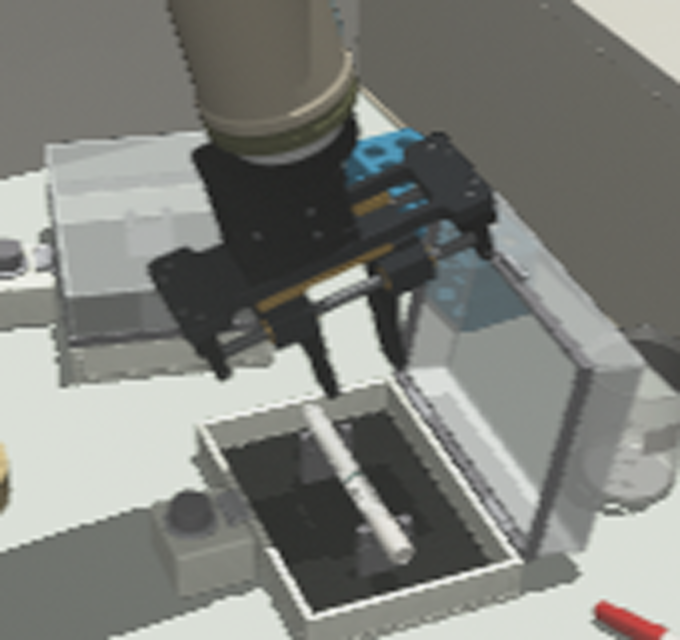

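>>> arm_command(
  targets=[
    [[-0.004, 0.0145, 0, 0, 0, 0], [-0.004, 0.0145, 0, 0, 0, 0], [-0.004, 0.0145, 0, 0, 0, 0], [-0.004, 0.0145, 0.001, 0, 0, 0], [0, 0, 0, 0, 0, 0]],
  ],
)

```text
time: 7.6
ee_pos: [0.5949, -0.009, 0.0602]
eef_rot: [0.705, 0.06, 0.125, -0.696]
ft_force: [-1.8, 0.1, -0.3]
width: 0.0349
```

```bash
python3 - <<'E'
from h import *
go(TG,Rg)
c=cam("scene");crop(c,260,150,120,110,6,"s10.png")
c=cam("top");crop(c,270,150,150,150,4,"t10.png")
E
```

```text
t 7.6 pos [ 0.5949 -0.009   0.0602] f [-1.8158  0.076  -0.2785] w 0.03485020200285168 j [-0.58  0.27  0.55  1.99 -0.16  0.67 -0.04]
shift [-0.007   0.0301 -0.0011] turn [ 0.0558 -0.0045 -0.0258] rows 1.0027975132527869 shift in target frame [-0.007   0.0301 -0.0011]
```

View pics/s10.png

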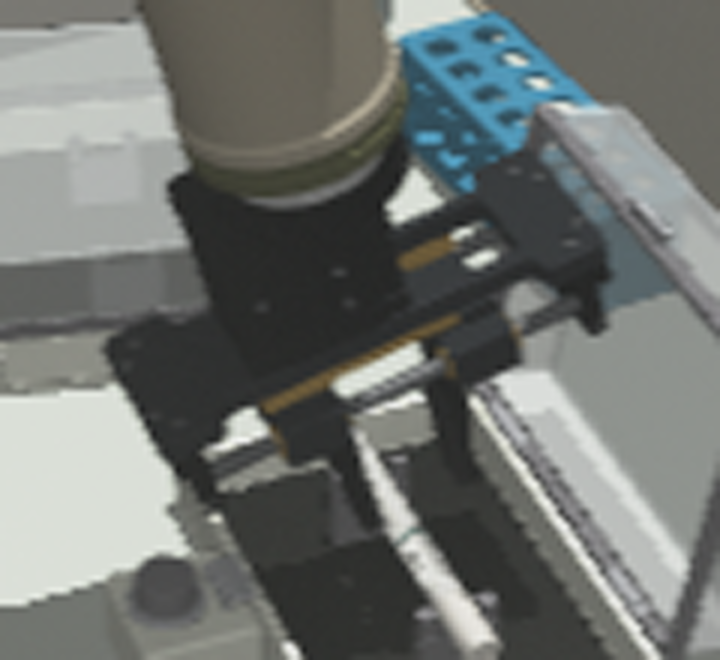

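View pics/t10.png

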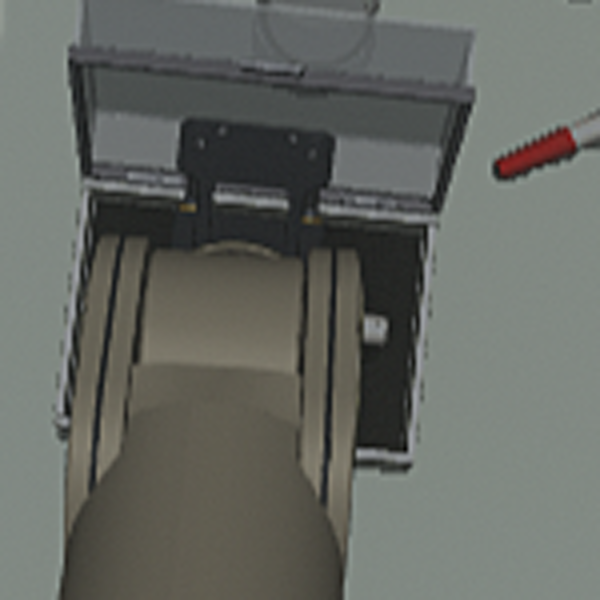

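```bash
python3 - <<'E'
from h import *
T=cam("top")
for z in(.14,.16,.18):print(z,plane(T,333.5,180,z), plane(T,337.5,167.5,.169))
s=readout.read_state();M=Ro.from_quat(s["eef_rot"]).as_matrix()
for h in(.07,.10):print("body back",s["ee_pos"]+M@[.095,-h,0], "front",s["ee_pos"]+M@[-.095,-h,0])
E
```

```text
0.14 [ 0.6741 -0.0132  0.14  ] [ 0.6917 -0.0205  0.169 ]
0.16 [ 0.6685 -0.013   0.16  ] [ 0.6917 -0.0205  0.169 ]
0.18 [ 0.663  -0.0128  0.18  ] [ 0.6917 -0.0205  0.169 ]
body back [ 0.6699 -0.0161  0.1555] front [0.4873 0.001  0.1057]
body back [ 0.662  -0.0153  0.1845] front [0.4795 0.0017 0.1346]
```

>>> arm_command(
  targets=[
    [[-0.002, 0.01, -0.001, 0, 0, 0], [-0.003, 0.01, 0, 0, 0, 0], [-0.002, 0.01, 0, 0, 0, 0], [0, 0, 0, 0, 0, 0], [0, 0, 0, 0, 0, 0]],
  ],
)

```text
time: 8.17
ee_pos: [0.5964, -0.0106, 0.0296]
eef_rot: [0.705, 0.06, 0.125, -0.695]
ft_force: [0.5, -0.0, 0.1]
width: 0.0349
```

```bash
python3 - <<'E'
from h import *
go(TG,Rg)
c=cam("scene");crop(c,260,150,120,110,6,"s11.png")
E
```

```text
t 8.1667 pos [ 0.5964 -0.0106  0.0296] f [ 0.5063 -0.0387  0.1181] w 0.03493735894461964 j [-0.55  0.32  0.52  2.   -0.21  0.6  -0.01]
shift [-0.0007  0.0001  0.0003] turn [ 0.092  -0.0347  0.0233] rows 0.022572496613525322 shift in target frame [-0.0007  0.0001  0.0003]
```

View pics/s11.png

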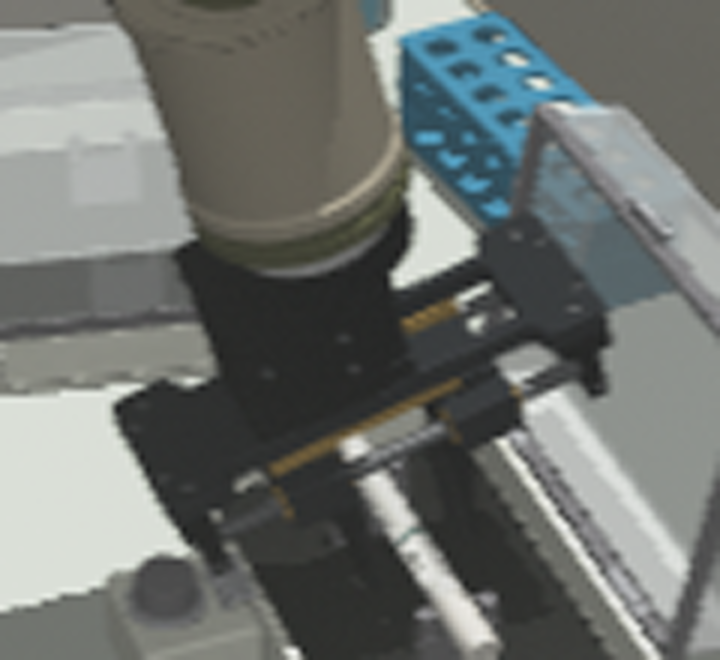

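>>> arm_command(
  targets=[
    [[0, 0, 0, 0, 0, 0], [0, 0, 0, 0, 0, 0], [0, 0, 0, 0, 0, 0], [0, 0, 0, 0, 0, 0], [0, 0, 0, 0, 0, 0], [0, 0, 0, 0, 0, 0]],
  ],
  hand=0,
  grip_force=15,
)

```text
time: 8.72
ee_pos: [0.5965, -0.0102, 0.0305]
eef_rot: [0.705, 0.06, 0.125, -0.696]
ft_force: [-4.7, 0.7, 3.2]
width: 0.0137
```

>>> arm_command(
  targets=[
    [[0.0013, -0.0048, 0, 0, 0, 0], [0.0026, -0.0097, 0, 0, 0, 0], [0.0026, -0.0097, 0, 0, 0, 0], [0.0026, -0.0097, 0, 0, 0, 0], [0, 0, 0, 0, 0, 0]],
  ],
)

```text
time: 9.13
ee_pos: [0.5989, -0.0103, 0.0689]
eef_rot: [0.704, 0.062, 0.127, -0.696]
ft_force: [0.8, -0.4, -1.0]
width: 0.014
```

```bash
python3 - <<'E'
from h import *
go(TG+[0,0,.15],Rg)
c=cam("scene");crop(c,260,140,120,110,6,"s12.png")
E
```

```text
t 9.1333 pos [ 0.5989 -0.0103  0.0689] f [ 0.7685 -0.3614 -1.0244] w 0.014037484361837575 j [-0.58  0.26  0.55  1.98 -0.15  0.68 -0.05]
shift [ 0.0263 -0.1073 -0.0001] turn [-0.0233 -0.0661  0.3717] rows 3.5762272299772686 shift in target frame [ 0.0256 -0.1075 -0.0002]
```

View pics/s12.png

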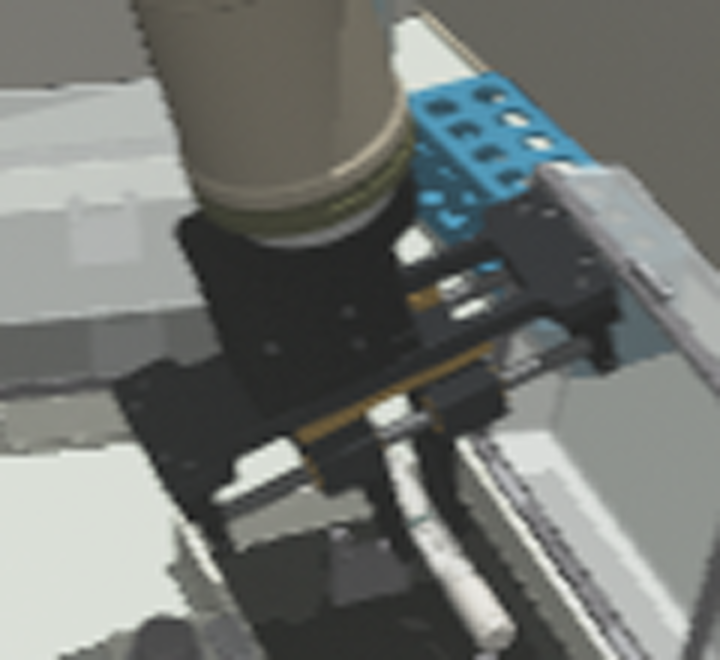

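Tube is held level (width 14 mm). Lifting and retracting.

>>> arm_command(
  targets=[
    [[0.001, -0.012, 0, 0, 0, 0], [0, -0.018, 0, 0, 0, 0], [-0.001, -0.02, 0, 0, 0, 0], [-0.005, -0.02, 0, 0, 0, 0], [-0.005, -0.01, -0.01, 0, 0, 0], [-0.005, 0, -0.02, 0, 0, 5], [-0.005, 0, -0.025, 0, 0, 5], [0, 0, -0.03, 0, 0, 5], [0, 0, -0.03, 0, 0, 0], [0, 0, -0.03, 0, 0, 0]],
  ],
)

```text
time: 10.02
ee_pos: [0.5435, -0.1524, 0.1382]
eef_rot: [0.707, -0.033, 0.033, -0.706]
ft_force: [-0.2, -0.3, -0.7]
width: 0.0138
```

```bash
python3 - <<'E'
from h import *
go([.534,-.34,.12],pose(1))
c=cam("scene");cv2.imwrite("pics/s13.png",c["pixels"])
E
```

```text
t 10.0167 pos [ 0.5435 -0.1524  0.1382] f [-0.2067 -0.2673 -0.7466] w 0.013816716416414012 j [-0.38  0.3   0.69  1.76 -0.21  1.15  0.27]
shift [ 0.0079  0.0186 -0.1876] turn [ 0.1243 -6.3159  0.0246] rows 6.253662495246123 shift in target frame [-0.0128  0.0182 -0.1874]
```

View pics/s13.png

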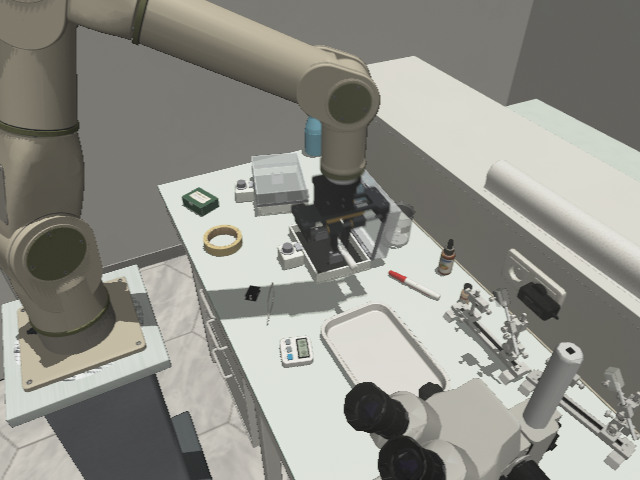

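>>> arm_command(
  targets=[
    [[0, 0, -0.01, 0, -3.2, 0], [0, 0, -0.02, 0, -3.1, 0], [-0.002, 0.002, -0.025, 0, 0, 0], [-0.002, 0.003, -0.025, 0, 0, 0], [-0.002, 0.003, -0.025, 0, 0, 0], [-0.002, 0.003, -0.025, 0, 0, 0], [-0.002, 0.003, -0.025, 0, 0, 0], [-0.002, 0.003, -0.02, 0, 0, 0], [-0.001, 0.001, -0.012, 0, 0, 0], [0, 0, 0, 0, 0, 0]],
  ],
)

```text
time: 10.9
ee_pos: [0.5299, -0.3407, 0.1205]
eef_rot: [0.708, 0.005, -0.004, -0.706]
ft_force: [-0.2, -0.1, 0.6]
width: 0.0139
```

```bash
python3 - <<'E'
from h import *
go([.534,-.34,.03],pose(1))
c=cam("scene");crop(c,290,180,200,220,3,"s14.png")
c=cam("top");crop(c,390,180,200,150,4,"t14.png")
E
```

```text
t 10.9 pos [ 0.5299 -0.3407  0.1205] f [-0.1545 -0.0818  0.5916] w 0.01392997646712936 j [-0.03  0.48  0.69  1.6  -0.33  1.17  0.75]
shift [0.004  0.0905 0.0009] turn [ 0.1282 -0.2619  0.0606] rows 3.0171647303824587 shift in target frame [0.0041 0.0905 0.0007]
```

View pics/s14.png

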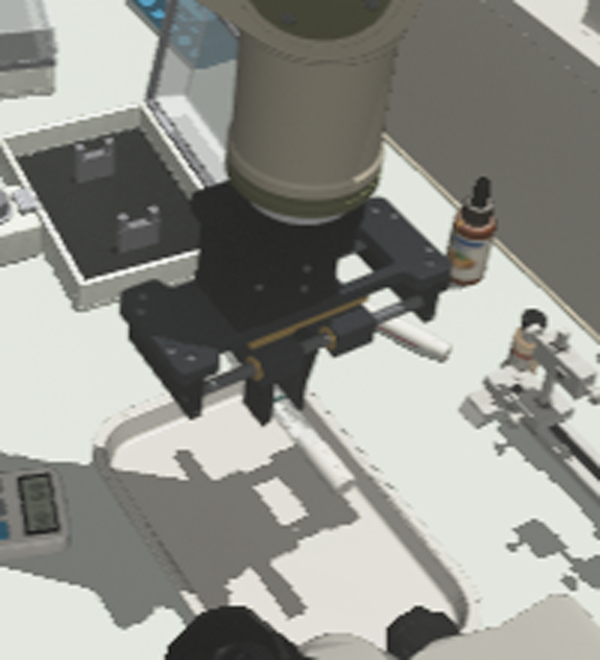

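View pics/t14.png

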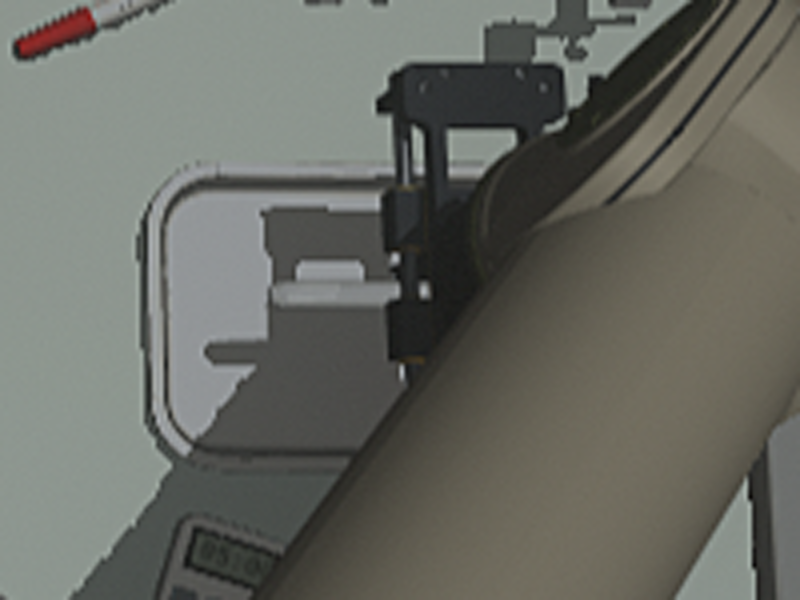

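```bash
python3 - <<'E'
from h import *
c=cam("scene");cv2.imwrite("pics/s15.png",c["pixels"])
c=cam("top");cv2.imwrite("pics/t15.png",c["pixels"])
E
```

```text
(no output)
```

View pics/s15.png

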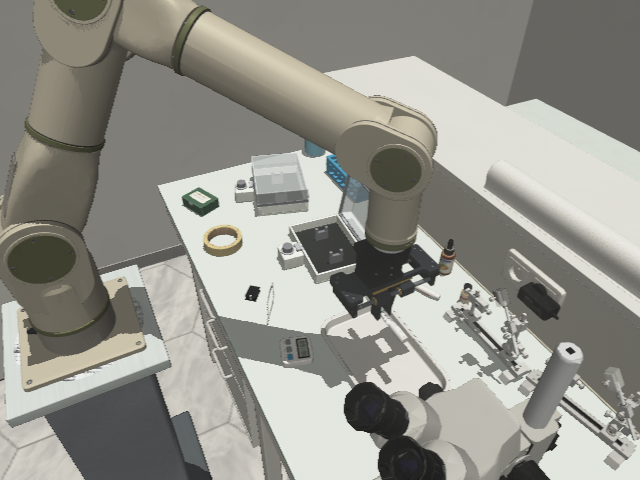

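View pics/t15.png

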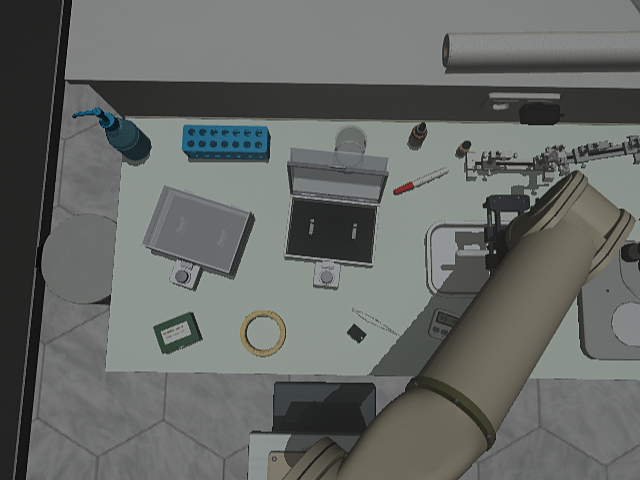

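>>> arm_command(
  targets=[
    [[0.001, 0.015, 0.0005, 0, -0.3, 0], [0.001, 0.022, 0, 0, 0, 0], [0.001, 0.022, 0, 0, 0, 0], [0.001, 0.022, 0, 0, 0, 0], [0, 0.012, 0, 0, 0, 0], [0, 0, 0, 0, 0, 0], [0, 0, 0, 0, 0, 0]],
  ],
)

```text
time: 11.68
ee_pos: [0.5358, -0.3369, 0.0277]
eef_rot: [0.707, 0.009, -0.007, -0.707]
ft_force: [0.4, 0.4, 0.5]
width: 0.0136
```

```bash
python3 - <<'E'
from h import *
go([.534,-.34,.004],pose(1))
c=cam("scene");crop(c,310,220,160,160,4,"s16.png")
E
```

```text
t 11.6833 pos [ 0.5358 -0.3369  0.0277] f [0.358  0.4294 0.5198] w 0.013565501995358978 j [ 0.01  0.59  0.63  1.66 -0.4   1.01  0.8 ]
shift [-0.0019  0.0237 -0.003 ] turn [0.0356 0.3024 0.1008] rows 0.7904906364217509 shift in target frame [-0.0019  0.0237 -0.003 ]
```

View pics/s16.png

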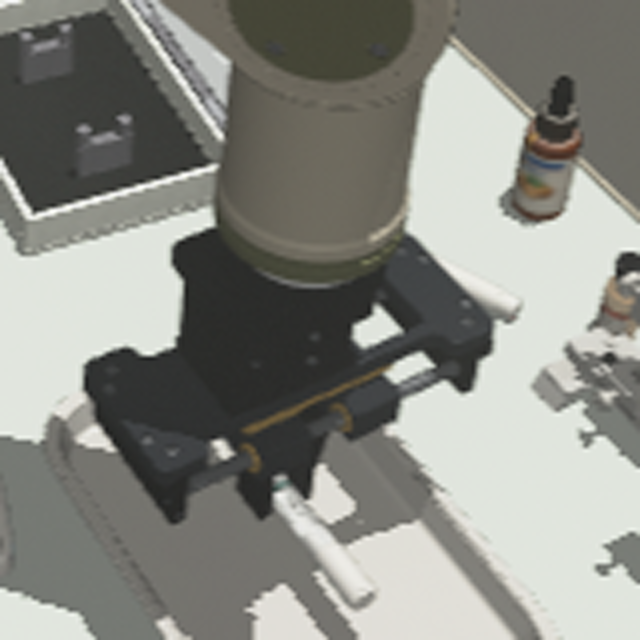

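>>> arm_command(
  targets=[
    [[0, 0.006, -0.001, 0, 0, 0], [0, 0.006, 0, 0, 0, 0], [0, 0.005, 0, 0, 0, 0], [0, 0.002, 0, 0, 0, 0], [0, 0, 0, 0, 0, 0]],
  ],
)

```text
time: 12.15
ee_pos: [0.5353, -0.3384, 0.0077]
eef_rot: [0.707, 0.008, -0.007, -0.707]
ft_force: [0.6, -0.0, -0.8]
width: 0.0138
```

```bash
python3 - <<'E'
from h import *
go([.534,-.34,.004],pose(1))
c=cam("scene");crop(c,310,240,140,140,5,"s17.png")
c=cam("top");crop(c,420,210,130,100,6,"t17.png")
E
```

```text
t 12.15 pos [ 0.5353 -0.3384  0.0077] f [ 0.5522 -0.0445 -0.7821] w 0.0138048484022562 j [ 0.02  0.62  0.62  1.67 -0.42  0.98  0.82]
shift [-0.0013  0.0037 -0.0016] turn [0.0253 0.2501 0.0723] rows 0.12471542503865919 shift in target frame [-0.0013  0.0037 -0.0016]
```

View pics/s17.png

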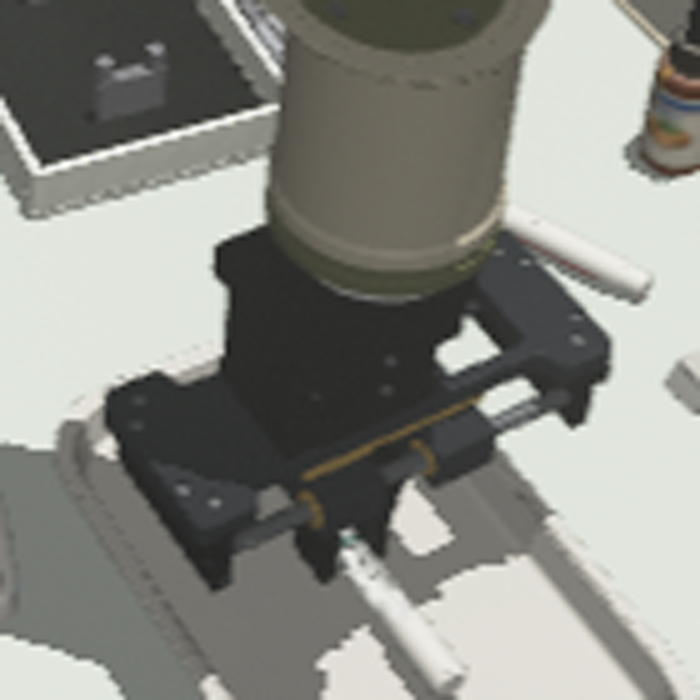

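View pics/t17.png

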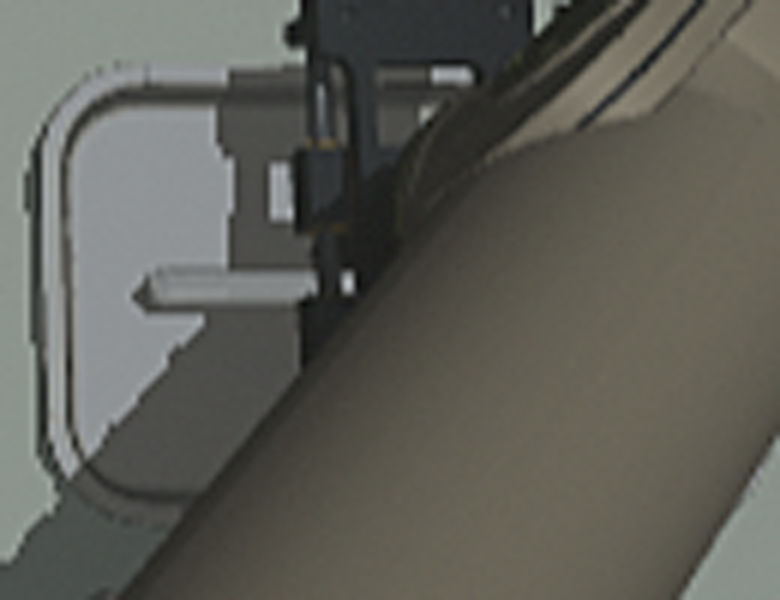

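Nearly down. Lowering in millimetre steps until there is contact.

>>> arm_command(
  targets=[
    [[0, 0.0015, 0, 0, 0, 0], [0, 0.001, 0, 0, 0, 0], [0, 0, 0, 0, 0, 0], [0, 0, 0, 0, 0, 0]],
  ],
)

```text
time: 12.58
ee_pos: [0.5356, -0.3386, 0.0059]
eef_rot: [0.707, 0.008, -0.007, -0.707]
ft_force: [-0.1, -0.1, -0.0]
width: 0.0138
```

>>> arm_command(
  targets=[
    [[0, 0.001, 0, 0, 0, 0], [0, 0, 0, 0, 0, 0], [0, 0.001, 0, 0, 0, 0], [0, 0, 0, 0, 0, 0], [0, 0, 0, 0, 0, 0]],
  ],
)

```text
time: 13.0
ee_pos: [0.5356, -0.3386, 0.0038]
eef_rot: [0.707, 0.008, -0.007, -0.707]
ft_force: [0.0, -0.7, -0.0]
width: 0.0135
```

>>> arm_command(
  targets=[
    [[0, 0.0007, 0, 0, 0, 0], [0, 0, 0, 0, 0, 0], [0, 0, 0, 0, 0, 0]],
  ],
)

```text
time: 13.25
ee_pos: [0.5356, -0.3386, 0.0031]
eef_rot: [0.707, 0.008, -0.007, -0.707]
ft_force: [-0.6, -0.0, -0.4]
width: 0.0136
```

>>> arm_command(
  targets=[
    [[0, 0.0006, 0, 0, 0, 0], [0, 0, 0, 0, 0, 0], [0, 0, 0, 0, 0, 0]],
  ],
)

```text
time: 13.5
ee_pos: [0.5357, -0.3386, 0.003]
eef_rot: [0.707, 0.009, -0.007, -0.707]
ft_force: [-1.7, 1.5, 5.8]
width: 0.0138
```

Contact at 5.8 N with the tips about 1 mm off the floor. Releasing in place, softly and then wider.

>>> arm_command(
  targets=[
    [[0, 0, 0, 0, 0, 0], [0, 0, 0, 0, 0, 0]],
  ],
  hand=0,
  grip_force=3,
)

```text
time: 13.67
ee_pos: [0.5359, -0.3387, 0.003]
eef_rot: [0.707, 0.009, -0.007, -0.707]
ft_force: [-0.5, 2.8, 5.6]
width: 0.0143
```

>>> arm_command(
  targets=[
    [[0, 0, 0, 0, 0, 0], [0, 0, 0, 0, 0, 0], [0, 0, 0, 0, 0, 0]],
  ],
  hand=0.2,
)

```text
time: 13.92
ee_pos: [0.5366, -0.3387, 0.003]
eef_rot: [0.708, 0.009, -0.007, -0.707]
ft_force: [2.8, 0.6, 4.3]
width: 0.0168
```

>>> arm_command(
  targets=[
    [[0, 0, 0, 0, 0, 0], [0, 0, 0, 0, 0, 0], [0, 0, 0, 0, 0, 0], [0, 0, 0, 0, 0, 0]],
  ],
  hand=0.35,
)

```text
time: 14.25
ee_pos: [0.5364, -0.3388, 0.003]
eef_rot: [0.708, 0.009, -0.007, -0.707]
ft_force: [4.0, 0.1, 5.4]
width: 0.0294
```

```bash
python3 - <<'E'
from h import *
go([.534,-.34,.004],pose(1))
c=cam("scene");crop(c,310,240,140,140,5,"s18.png")
E
```

```text
t 14.25 pos [ 0.5364 -0.3388  0.003 ] f [4.0375 0.084  5.3604] w 0.029405658107015908 j [ 0.03  0.63  0.62  1.67 -0.42  0.97  0.82]
shift [-0.0024 -0.001  -0.0012] turn [0.0845 0.2686 0.197 ] rows 0.07987012873863256 shift in target frame [-0.0024 -0.001  -0.0012]
```

View pics/s18.png

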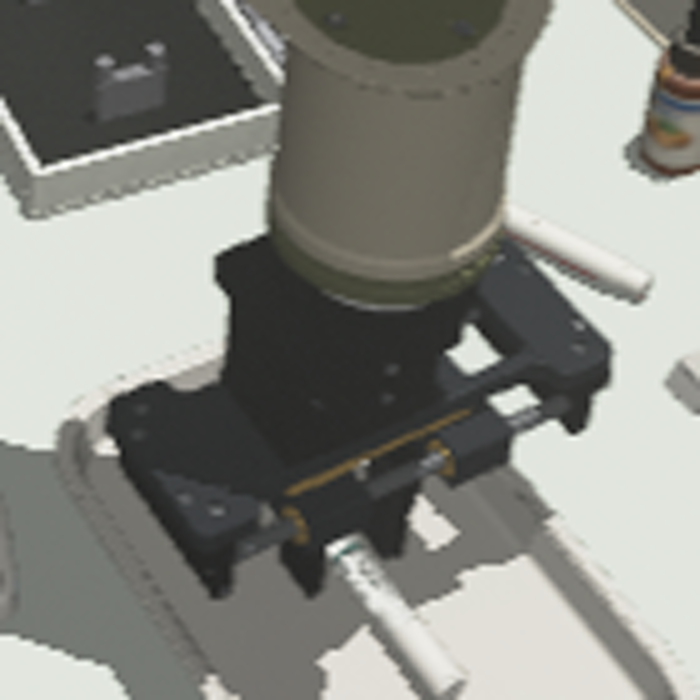

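Tube is released on the floor; the remaining 5 N is the fingertips on the tray. Rising straight up.

>>> arm_command(
  targets=[
    [[0, -0.003, 0, 0, 0, 0], [0, -0.006, 0, 0, 0, 0], [0, -0.01, 0, 0, 0, 0], [0, -0.015, 0, 0, 0, 0], [0, -0.025, 0, 0, 0, 0], [0, -0.03, 0, 0, 0, 0], [0, -0.03, 0, 0, 0, 0], [0, -0.03, 0, 0, 0, 0], [0, -0.03, 0, 0, 0, 0], [0, -0.02, 0, 0, 0, 0], [0, 0, 0, 0, 0, 0]],
  ],
)

```text
time: 15.22
ee_pos: [0.5363, -0.3401, 0.2078]
eef_rot: [0.708, 0.011, -0.004, -0.706]
ft_force: [0.5, -0.5, 0.2]
width: 0.0306
```

>>> arm_command(
  targets=[
    [[-0.01, 0, 0.02, 0, 0, 0], [-0.01, 0, 0.03, 0, 0, 0], [-0.01, 0, 0.03, 0, 0, 0], [-0.01, 0, 0.03, 0, 0, 0], [-0.01, 0, 0.03, 0, 0, 0], [-0.01, 0, 0.03, 0, 0, 0], [-0.01, 0, 0.02, 0, 0, 0], [0, 0, 0, 0, 0, 0]],
  ],
)

```text
time: 15.88
ee_pos: [0.4596, -0.1461, 0.2015]
eef_rot: [-0.706, -0.01, 0.009, 0.708]
ft_force: [0.7, 0.5, 0.4]
width: 0.0304
```

```bash
python3 - <<'E'
from h import *
go([.534,-.34,.004],pose(1))
c=cam("scene");cv2.imwrite("pics/s19.png",c["pixels"])
c=cam("top");cv2.imwrite("pics/t19.png",c["pixels"])
E
```

```text
t 15.8833 pos [ 0.4596 -0.1461  0.2015] f [0.657  0.4576 0.4187] w 0.03035835055376619 j [-0.43  0.    0.66  1.89 -0.    1.25  0.25]
shift [ 0.0689  0.1973 -0.1961] turn [-0.098   0.4989  0.101 ] rows 6.5768542633854095 shift in target frame [ 0.071   0.1975 -0.1952]
```

View pics/s19.png

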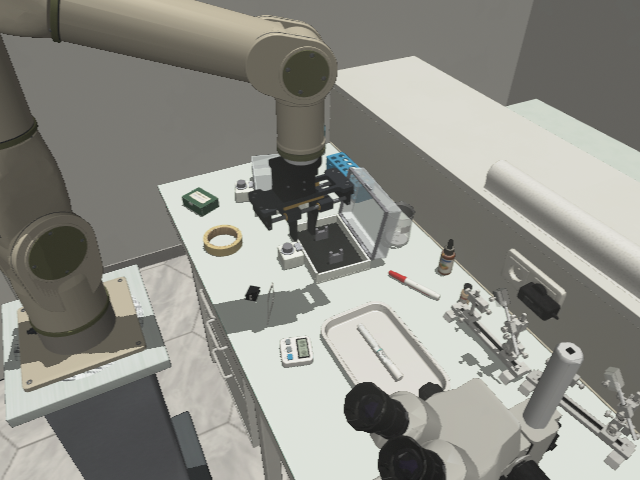

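View pics/t19.png

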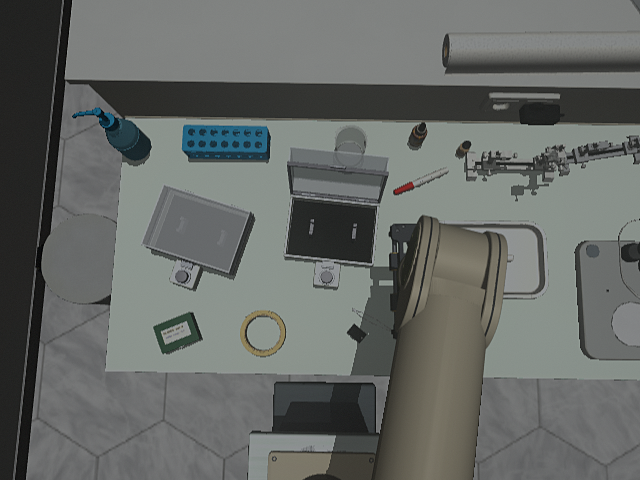

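```bash
python3 - <<'E'
from h import *
S=cam("scene");a=plane(S,361,326,.01);b=plane(S,400,378,.01);print(a,b,np.linalg.norm(a-b))
print(readout.read_state()["joint_vel"]); print(r.close_job())
E
```

```text
[ 0.5372 -0.269   0.01  ] [ 0.5382 -0.4161  0.01  ] 0.1471077057347303
[ 0.0182  0.0228  0.0101 -0.0132 -0.0022 -0.0042  0.0023]
the job is handed in; nothing more can be done
None
```

I pressed case_a's release button and its lid sprang open to its stop. I then gripped the swab tube at its middle, lowered it until it touched the tray floor, released it there, and handed the job in at about 16 s.

- **Tube:** the last pictures show it lying near the middle of the tray. Measured at floor height it runs from y = -0.269 to -0.416 at x = 0.537, inside the inner floor. That is 147 mm long against the true 155 mm. I put the difference down to picking the ends by eye in a coarse image, though it doesn't strictly prove the tube is level.
- **Cases and other objects:** case_a's lid stands open and case_b is shut. The marker, tape roll and beaker look to be where they were, judged by eye. The arm was clear of everything.
- **Forces:** the highest force I saw was about 18 N, with the button fully pressed. When I put the tube down, about 5.8 N built up between the held tube and fingertips and the tray floor.
- **Disagreement:** the two cameras differed by 3–5 mm in the button and tube positions. I used averages for the grip; it held with no slip seen.

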